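# Pass three cask samples on to their next test

## Task

The three closed wine samples on the cellar bench are finished where they stand: move the bottle from the scale to the stirrer, the flask from the stirrer to the light plate, and the jar from the light plate to the scale. Stand each upright in the middle of its new plate, set down gently and never tipped over; each instrument takes one sample at a time, and the black rubber mat is free for parking one meanwhile. Leave the brass weight, the tumbler and the mallet where they are.

Things in the scene. Friction and masses are not known exactly. Their poses are not given: they have to be found in the camera images.
- bottle: small round sample bottle of amber glass with a black screw cap, about 170 g, starts standing on the scale: body 48 mm in diameter up to 78 mm, a shoulder sloping in to a short 26 mm neck, then the straight cap 30 mm in diameter from 99 to 131 mm (its top). Origin at the centre of its underside, z up along its axis.
- flask: conical flask of clear glass with a cork stopper, about 190 g, starts standing on the stirrer: base 76 mm in diameter, sides sloping in from 8 mm height to a straight neck 30 mm in diameter from 80 to 108 mm with a thin look-only lip (36 mm) at its top, stopper 25 to 30 mm in diameter up to 130 mm. Origin at the centre of its underside, z up along its axis.
- jar: squat straight round jar of green glass with a flat steel lid, about 220 g, starts standing on the light plate: 62 mm in diameter up to 56 mm, lid 60 mm in diameter up to 73 mm (its top). Origin at the centre of its underside, z up along its axis.
- scale: compact bench scale, fixed: white housing 205 mm deep (x), 150 mm wide (y), 40 mm high, display and keys at its front, with a round flat steel pan 120 mm in diameter, its top 60 mm above the bench; the pan does not give. Origin at bench level straight under the pan's centre; housing reaches 130 mm to -x (front) and 75 mm to +x of it. Yaw varies by up to 0.2.
- stirrer: magnetic stirrer, fixed, at rest: grey housing 190 mm deep (x), 140 mm wide (y), 56 mm high, a round black knob (top at 70 mm) and a switch at its front, and a square flat grey plate 130 x 130 mm, its top 72 mm above the bench. Origin at bench level straight under the plate's centre; housing reaches 120 mm to -x (front) and 70 mm to +x of it. Yaw varies by up to 0.2.
- light_plate: low light plate for judging clarity, fixed: aluminium housing 172 mm deep (x), 150 mm wide (y), with a black-framed square white panel 128 x 128 mm, its top 45 mm above the bench. Origin at bench level straight under the panel's centre; housing reaches 97 mm to -x (front) and 75 mm to +x of it. Yaw varies by up to 0.2.
- mat: round black rubber mat, 110 mm in diameter and 6 mm thick, fixed on the bench, empty: a free parking spot. Origin at the centre of its underside, at bench level.
- weight: bystander: loose brass check weight with a knob, 38 mm in diameter, 64 mm high, standing on the bench. Origin at the centre of its underside.
- tumbler: bystander: loose white ceramic tumbler, 54 mm in diameter at the rim, 72 mm high, standing on the bench. Origin at the centre of its underside.
- mallet: bystander: loose bung mallet lying on the bench beyond the instruments, wooden handle 220 mm long along its own x, black rubber head 60 mm in diameter and 100 mm long at the +x end. Origin at bench level under the middle of the handle.
Things that resemble listed ones, but are neither listed nor needed, are in the scene too. Leave any green, orange or pink look-alike of the flask alone.

How it is judged:
By the outcome, as a careful person would: the job done as asked, in the order asked, and still so for the second after the job is handed in, with the robot touching nothing.
It also fails if it takes over 141 s, if anything falls off the work surface, if the arm or the gripper's body presses on something with over 40 N, if the wrist force passes 120 N, or if a joint passes its speed limit or range.

## Robot

A 6-joint arm with a two-finger parallel gripper is mounted at the origin on the work surface. World frame = base frame: x ahead of the robot, y to its left, z up, the work surface at z = 0. Lengths are in mm, angles in rad, forces in N, time in s.
With the tool pointing down it reaches from about 275 to 750 mm from the base axis. Payload 10.2 kg.
Tool frame: the origin (TCP) lies where the fingers leave the gripper's body, on its centre line; the fingertips stand 73 mm ahead of it and the grasp point (between the pads) lies 54 mm ahead of it (ctrl.tip_extent is the z of the fingertips in the tool frame, in mm); z points along the fingers, y is the line along which they close (so a half turn about z gives the same grasp; the last joint's range is limited). The gripper opens to 85 mm and grips with 20 to 120 N. Pads are 22 mm wide; open, the fingers measure 114 mm over their backs; the gripper's body (76 mm by 85 mm) begins 54 mm behind the grasp point. The pads swing forward as they close: fully open they stand 13 mm farther back than shut.
Start: joints at [-1.393, 0.313, 1.498, -0, 1.331, -0.223], TCP at [204.82, -483.405, 303.894] pointing down, gripper open.
Joint ranges: [-2.94, 2.94], [-0.97, 2.17], [0.19, 2.56], [-1.23, 4.37], [0.02, 3.11], [-2.88, 2.88]. Speed limits (rad/s): [2.39, 2.39, 3.01, 3.14, 3.14, 3.14].

## Interface

Orientations are given as a unit quaternion [w, x, y, z].
In Python, from rig import readout, cams, order, ctrl gives the robot as it stands.
- The arm moves only by the tool step_hand, called after ">>>" as a command line: name --argument value ..., lists and objects as JSON in quotes. Schema: {"type":"object","properties":{"plan":{"type":"array","items":{"type":"object","properties":{"dx":{"type":"number"},"dy":{"type":"number"},"dz":{"type":"number"},"wx":{"type":"number"},"wy":{"type":"number"},"wz":{"type":"number"}},"additionalProperties":false},"minItems":1,"maxItems":8},"aperture":{"type":"number"},"grip_n":{"type":"number"},"only":{"type":"string"},"quiet":{"type":"boolean"},"lines":{"type":"string"}},"required":["plan"],"additionalProperties":false}. plan is a list of rows, 1 to 8 of them, each an object with the fields dx, dy, dz (the shift in fractions of the full range, 1 being 600 mm), wx, wy, wz (a rotation vector in shares of 2 pi rad (1.0 is 2 pi rad)); a field left out counts as zero; each row is the pose to reach, as a shift and turn from the pose commanded when the call began, along the tool's axes at that moment; what a row does not reach only later rows make up. A row lasts 1/10 s, in which the tool goes at most 50 mm and 0.15 rad, less where a joint would pass 70% of its speed; a pose out of reach is approached as far as the arm can. aperture is the opening from 0.0 (shut) to 1.0 (fully open), set as the call begins (left out keeps the last). The fingers move at their own pace and stop on an object; grip_n is the grip in N (left out, the last holds). Time passes only in rows, so rows that do not move let the fingers close. The tool returns the time, the measured TCP pose, the force, the opening and the grip force at its end. only (a regular expression) keeps the lines of the reply that match it, lines (a string "A,B") keeps lines A to B, and quiet returns only ok. Input that does not fit is refused with a message, and nothing moves.
- readout.sense(): the state, without advancing time (a new reading comes with each control period).
- cams.capture(name): name is "scene" or "side" or "wrist"; returns (picture, depth): 480x640x3 uint8, red, green, blue; 480x640 float32, mm along the optical axis (not along the pixel's ray), 0 where there is no reading.
- cams.calibration(name): a dict with "fx", "fy", "cx", "cy" (pixels), "distortion" ([k1, k2, p1, p2, k3] as OpenCV has them; the pictures are not rectified), "position" and "attitude" of the camera in the world. Camera axes: x right, y down, z forward; pixel columns grow to the right and rows downward; lengths in mm; the calibration is good to about 2 mm. A picture is of the moment at which its call begins: read the wrist's pose just before it. calibration takes no time and is no camera call; for the wrist camera it gives the pose at the moment of the call.
- order.finish_job(): hands the job in; it is judged then, once.
Trained networks look in the newest picture that a camera, given by its name, has taken for a name from the list of things; names that differ only in an ending like _2 or _b are one class to them, and where a whole thing is asked for, a point or a joint stands for the part that bears it (a point fixed in the world has none). Each returns a list of dicts, best first, with "p" (0 to 1); they miss things now and then, are a little off and sometimes report something else, mostly with a low value. They report only what shows in the picture. A call takes as long as a camera call. They do not tell look-alikes from the thing itself.
- cams.trace(target, camera): "pixels" (480x640 bool, what is visible of it) and "bbox" ([left, top, right, bottom] in pixels, round what is visible of it).
- cams.spot_point(target, camera): "uv" ([column, row] in pixels: a listed point, or the origin of a listed thing).
The state is a dict: "time_s": time; "joints": joint angles; "dq": joint speeds; "tau": joint torques, N m; "eef_pos": TCP position; "ee_rot": TCP orientation; "force": force on the tool from outside, world axes, zero at the start; "wrist_torque": the same for the moment, N m; "grip_width": opening from 0.0 (shut) to 1.0 (fully open); "grip_force": force on a finger pad.
Only numpy, scipy, OpenCV 4.12 (cv2) and the standard library are available. Lean on these libraries where they do the work, as an engineer would, in place of code of your own. Each camera call takes 0.05 s, during which the arm holds its last target. There are 200 camera calls.

## Working session

There is one attempt and no reset: what is moved stays moved. The work goes in short steps, Python scripts to look and compute and a tool call to move; the robot and the scene stay as the last step left them, time stands still between calls to the robot, and variables do not carry over. Pictures are saved under pics/ and viewed, at most 14 in all, crops included, and the job is handed in when it is done.

```bash
mkdir -p pics; ls; python3 - <<'E'
from rig import readout,cams,ctrl
import cv2
for n in ("scene","side"):
    p,d=cams.capture(n); cv2.imwrite(f"pics/{n}0.png",p[:,:,::-1]); 
    c=cams.calibration(n);print(n,c)
s=readout.sense();print(s['time_s'],s['eef_pos'],s['ee_rot'],ctrl.tip_extent)
E
```

```text
pics
scene {'fx': 470.89378036697633, 'fy': 470.89378036697633, 'cx': 321.41235543674304, 'cy': 234.9542539213901, 'distortion': array([-0.00171129,  0.        ,  0.        ,  0.        ,  0.        ]), 'position': array([1280.27846984,  586.13955224,  810.91119948]), 'attitude': array([-0.19488017,  0.40111285,  0.81000215, -0.38082373])}
side {'fx': 547.6247262499635, 'fy': 547.6247262499635, 'cx': 311.54893870285264, 'cy': 240.5998016104776, 'distortion': array([0.05937523, 0.        , 0.        , 0.        , 0.        ]), 'position': array([-367.82882679, -812.83912333, 1079.38813402]), 'attitude': array([-0.39638132,  0.82841795, -0.35173399,  0.18135256])}
0.1 [ 204.79546473 -483.25227718  303.40940252] [-5.61106734e-04  9.79986338e-01  1.99063967e-01  7.88971576e-06] 72.6
```

View pics/scene0.png

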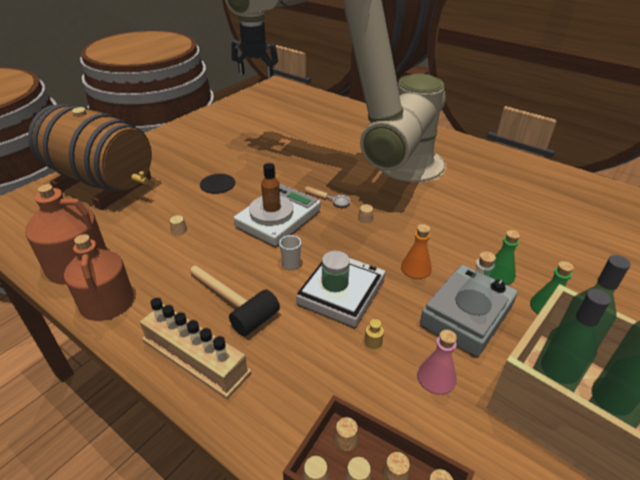

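View pics/side0.png

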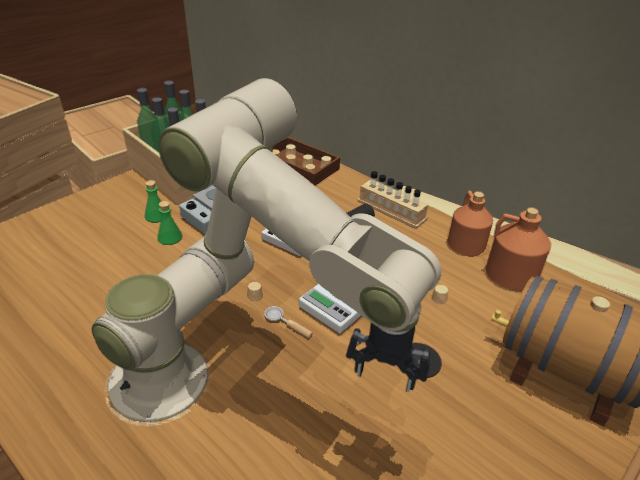

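Scene picture: the bottle is at (270,190) on the scale, the jar at (336,272) on the light plate, and the clear flask with its cork at (486,262) on the stirrer at (470,305). The mat is at (217,183), the tumbler at (290,252), the weight at (374,333) and the mallet at (235,300).
Could be taken for the flask: orange (418,255), green (507,258), green (552,290), pink (440,365). Could be taken for the bottle: the rack vials at (190,330) and the crate bottles at (590,330). Loose corks are at (178,225) and (366,214). I choose the clear flask standing on the stirrer. The side view is mostly blocked by the arm.

```bash
cat > h.py <<'E'
import numpy as np, cv2
from scipy.spatial.transform import Rotation as R
from rig import readout,cams,order,ctrl
def rot(q): return R.from_quat([q[1],q[2],q[3],q[0]])
def cloud(name,d=None,c=None):
    """480x640x3 world points"""
    c=c or cams.calibration(name)
    K=np.array([[c['fx'],0,c['cx']],[0,c['fy'],c['cy']],[0,0,1]])
    v,u=np.mgrid[0:480,0:640]
    n=cv2.undistortPoints(np.stack([u,v],-1).reshape(-1,1,2).astype(float),K,c['distortion']).reshape(480,640,2)
    P=np.dstack([n*d[...,None],d])
    W=rot(c['attitude']).apply(P.reshape(-1,3)).reshape(480,640,3)+c['position']
    W[d<=0]=np.nan
    return W
def proj(name,X,c=None):
    c=c or cams.calibration(name)
    K=np.array([[c['fx'],0,c['cx']],[0,c['fy'],c['cy']],[0,0,1]])
    Pc=rot(c['attitude']).inv().apply(np.atleast_2d(X)-c['position'])
    return cv2.projectPoints(Pc,np.zeros(3),np.zeros(3),K,c['distortion'])[0].reshape(-1,2)
def circ(p):
    A=np.c_[2*p,np.ones(len(p))];s=np.linalg.lstsq(A,(p**2).sum(1),rcond=None)[0]
    return s[:2],np.sqrt(s[2]+s[:2]@s[:2])
def togo(x,y,z=None,yaw=None):
    """shift in tool axes from measured pose to world TCP target"""
    s=readout.sense();r=rot(s['ee_rot']);e=np.array(s['eef_pos'])
    t=np.array([x,y,e[2] if z is None else z])
    ty=r.as_matrix()[:,1];a=np.arctan2(ty[1],ty[0])
    print('t',s['time_s'],'pos',e.round(1),'F',np.round(s['force'],1),'yaxis ang',a.round(3),'go',r.inv().apply(t-e).round(1))
E
python3 - <<'E'
from h import *
p,d=cams.capture("scene");W=cloud("scene",d)
for n in ("bottle","flask","jar","scale","stirrer","light_plate","mat","weight","tumbler","mallet"):
    for r in cams.trace(n,"scene")[:6]:
        if r['p']<.2: continue
        m=r['pixels'];P=W[m];P=P[~np.isnan(P[:,0])]
        zt=np.percentile(P[:,2],97) if len(P) else 0
        T=P[abs(P[:,2]-zt)<4]
        rc=cv2.minAreaRect(T[:,:2].astype(np.float32)) if len(T)>5 else None
        print(n,round(r['p'],2),r['bbox'],m.sum(),'z97',round(zt,1),'mean',T.mean(0).round(0),'rect',rc and [np.round(q,1) for q in rc])
x=p[150:350,200:540];cv2.imwrite("pics/crop0.png",cv2.resize(x,(800,470))[:,:,::-1])
E
```

```text
bottle 0.94 [262.9, 161.5, 279.7, 211.3] 736 z97 191.3 mean [ 535. -135.  191.] rect [array([ 533.5, -136.8]), array([27., 25.]), np.float64(53.7)]
flask 0.81 [400.7, 224.3, 432.0, 277.1] 1131 z97 131.2 mean [448. 264. 131.] rect [array([448.4, 263.6]), array([27.8, 27.6]), np.float64(32.4)]
flask 0.72 [454.4, 250.0, 498.9, 315.8] 1597 z97 202.9 mean [540. 438. 202.] rect [array([538.7, 438.5]), array([28.3, 28.5]), np.float64(15.1)]
flask 0.65 [417.8, 327.6, 459.5, 391.8] 1685 z97 131.3 mean [705. 447. 131.] rect [array([703.9, 447. ]), array([29.1, 27.4]), np.float64(44.3)]
flask 0.65 [528.7, 262.5, 576.8, 316.0] 863 z97 132.1 mean [378. 565. 131.] rect [array([377.5, 565.3]), array([27.8, 29.2]), np.float64(65.8)]
flask 0.64 [491.6, 227.8, 522.1, 284.6] 951 z97 131.3 mean [341. 438. 131.] rect [array([339.2, 437. ]), array([32. , 27.9]), np.float64(17.6)]
jar 0.89 [320.4, 248.9, 348.3, 293.9] 1028 z97 120.4 mean [650. 158. 119.] rect [array([649.3, 157.4]), array([57.9, 58.1]), np.float64(0.8)]
scale 0.71 [452.5, 253.4, 501.3, 316.2] 1621 z97 203.1 mean [539. 438. 203.] rect [arra
[... 390 characters left out ...]
4.2, 325.6] 3122 z97 47.9 mean [651. 181.  46.] rect [array([637.5, 163.9]), array([152.9, 144. ]), np.float64(10.7)]
mat 0.89 [201.9, 175.5, 235.5, 193.1] 595 z97 9.4 mean [ 486. -409.    7.] rect [array([ 484. , -408.9]), array([105.2, 106.4]), np.float64(17.7)]
weight 0.88 [368.7, 320.7, 386.0, 351.5] 446 z97 64.7 mean [708. 300.  64.] rect [array([707.8, 300.3]), array([17.9, 21.9]), np.float64(15.0)]
tumbler 0.89 [279.1, 233.7, 301.0, 267.3] 588 z97 72.8 mean [626.   5.  72.] rect [array([625.2,   4.1]), array([52.1, 50.2]), np.float64(60.5)]
mallet 0.63 [190.3, 265.5, 282.4, 339.3] 2135 z97 61.1 mean [817.  64.  59.] rect [array([816.5,  64.4]), array([ 34. , 101.2]), np.float64(84.3)]
```

View pics/crop0.png

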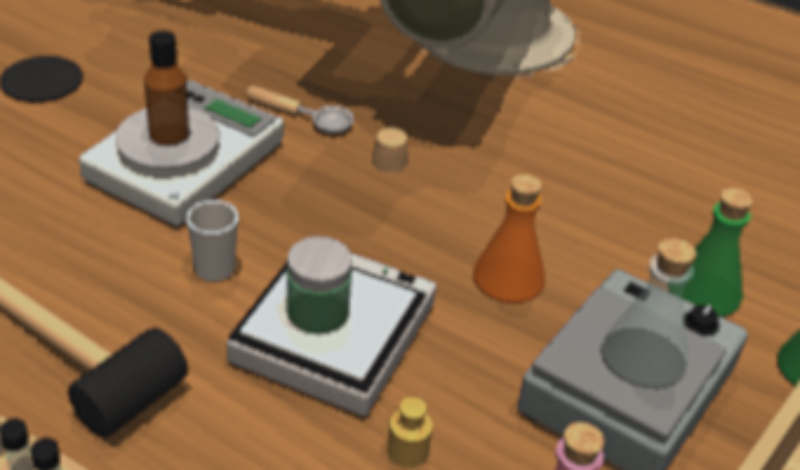

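The crop confirms the clear flask, standing on the stirrer's grey plate (cork at crop (675,255)). The green flask behind it stands on the bench, so it is a look-alike. Next I fit the plate centres.

```bash
python3 - <<'E'
from h import *
from scipy.optimize import minimize
p,d=cams.capture("scene");W=cloud("scene",d);ok=~np.isnan(W[...,0])
b=ok&(abs(W[...,2])<10)&(abs(W[...,0]-550)<200)&(abs(W[...,1])<300);print('bench z',np.median(W[b][:,2]))
def sel(c,r,z0,z1): return ok&(np.hypot(W[...,0]-c[0],W[...,1]-c[1])<r)&(W[...,2]>z0)&(W[...,2]<z1)
def box(P,L,init):   # soft best-fit box [xmin,xmax,ymin,ymax] in its own frame
    x0,x1,y0,y1=L
    def f(q):
        c,s=np.cos(q[2]),np.sin(q[2]);e=P-q[:2];u=e[:,0]*c+e[:,1]*s;v=-e[:,0]*s+e[:,1]*c
        o=np.maximum.reduce([x0-u,u-x1,y0-v,v-y1,0*u]);return np.minimum(o,12).sum()+.02*len(P)*0
    g=[(f(r.x),r) for r in (minimize(f,[init[0]+a,init[1]+b_,yw],method='Nelder-Mead') for a in(-8,8) for b_ in(-8,8) for yw in(-.15,0,.15))]
    g.sort(key=lambda t:t[0]);return [(round(a,1),r.x.round(3)) for a,r in g[:3]]
hs=[('scale',(540,-135),(34,47),(-130,75,-75,75)),('stirrer',(540,438),(50,62),(-120,70,-70,70)),('light',(645,160),(30,55),(-97,75,-75,75))]
for n,c,(z0,z1),L in hs:
    P=W[sel(c,190,z0,z1)][:,:2];print(n,len(P),box(P,L,c))
m=sel((540,-135),75,57,66);P=W[m][:,:2];h=cv2.convexHull(P.astype(np.float32))[:,0];print('pan circ',circ(h),cv2.minEnclosingCircle(h))
m=sel((486,-409),75,3.5,12)&(p.sum(2)<150);P=W[m][:,:2];print('mat',cv2.minEnclosingCircle(P.astype(np.float32)))
m=sel((545,435),100,67.5,77);P=W[m][:,:2];k=P[:,0]>500;print('stirrer plate',len(P),cv2.minAreaRect(P.astype(np.float32)),box(P,(-65,65,-65,65),(545,435)))
m=sel((645,160),110,40,50)&(p.min(2)>150);P=W[m][:,:2];print('panel white',cv2.minAreaRect(P.astype(np.float32)))
for n,c,z in(('cap',(535,-136),187),('cork',(539,438),199),('lid',(650,158),115)):
    P=W[sel(c,45,z,z+9)];h=cv2.convexHull(P[:,:2].astype(np.float32))[:,0];print(n,np.median(P[:,2]),circ(h),cv2.minEnclosingCircle(h)[0])
E
```

```text
bench z 0.6717962713523775
scale 1424 [(np.float64(1386.4), array([ 5.32608e+02, -1.39356e+02,  2.30000e-02])), (np.float64(1386.4), array([ 5.32609e+02, -1.39364e+02,  2.30000e-02])), (np.float64(1386.4), array([ 5.32608e+02, -1.39350e+02,  2.30000e-02]))]
stirrer 1480 [(np.float64(5297.1), array([ 5.42874e+02,  4.27650e+02, -3.50000e-02])), (np.float64(5297.1), array([ 5.42874e+02,  4.27666e+02, -3.50000e-02])), (np.float64(5297.1), array([ 5.42871e+02,  4.27577e+02, -3.50000e-02]))]
light 3353 [(np.float64(8361.1), array([6.40312e+02, 1.65710e+02, 1.66000e-01])), (np.float64(8361.1), array([6.40314e+02, 1.65710e+02, 1.66000e-01])), (np.float64(8361.1), array([6.40321e+02, 1.65711e+02, 1.66000e-01]))]
pan circ (array([ 532.34886223, -140.89673412]), np.float64(60.132615932054804)) ((532.3847045898438, -141.37298583984375), 61.70255661010742)
mat ((488.557861328125, -407.7101745605469), 53.62144470214844)
stirrer plate 1925 ((528.3466796875, 427.7522277832031), (130.26329040527344, 162.4854736328125), 88.08857727050781) [(np.float64(467.5), array([ 5.42491e+02,  4.27210e+02, -3.50000e-02])), (np.float64(467.5), array([ 5.42480e+02,  4.27211e+02, -3.50000e-02])), (np.float64(467.5), array([ 5.42481e+02,  4.27211e+02, -3.50000e-02]))]
panel white ((629.221435546875, 165.51107788085938), (154.89358520507812, 132.26414489746094), 5.500196933746338)
cap 190.96379773331228 (array([ 532.79785346, -137.82917338]), np.float64(15.062796237537182)) (532.9525146484375, -137.344482421875)
cork 202.42223453711063 (array([537.58706166, 437.73894458]), np.float64(14.830850710965084)) (538.0030517578125, 437.6195373535156)
lid 118.44250864953534 (array([648.97928499, 157.22201163]), np.float64(30.181317163974747)) (648.5712890625, 158.25347900390625)
```

```bash
python3 -c "
from h import *
togo(532.8,-137.6,310)"
```

```text
t 0.7 pos [ 204.8 -483.4  303.9] F [ 0.  -0.9 -0.6] yaxis ang -1.17 go [ 436.9 -190.5   -6.1]
```

The rows are not in the units I measure in: shifts go in shares of 600 mm and turns go in shares of 2 pi rad. I convert before sending: 300 mm / 600 = 0.5, 260 mm / 600 = 0.4333.

>>> step_hand --plan '[{"dx":0.0333, "dy":-0.015, "dz":-0.01}, {"dx":0.1, "dy":-0.0433, "dz":-0.01}, {"dx":0.1667, "dy":-0.0733, "dz":-0.01}, {"dx":0.2333, "dy":-0.1017, "dz":-0.01}, {"dx":0.3, "dy":-0.1317, "dz":-0.01}, {"dx":0.3667, "dy":-0.16, "dz":-0.01}, {"dx":0.4333, "dy":-0.1883, "dz":-0.01}, {"dx":0.5, "dy":-0.2183, "dz":-0.01}]' --aperture 1.0 --grip_n 40

```text
time_s: 1.5
eef_pos: [431.0, -244.3, 310.1]
ee_rot: [0.0, 0.98, 0.199, 0.0]
force: [0.5, -0.6, 0.1]
grip_width: 1.003
grip_force: 0.0
```

>>> step_hand --plan '[{"dx":0.0667, "dy":-0.0283}, {"dx":0.1333, "dy":-0.0583}, {"dx":0.1917, "dy":-0.0833}, {"dx":0.225, "dy":-0.0983}, {"dx":0.2283, "dy":-0.0992}, {"dx":0.2283, "dy":-0.0992}]'

```text
time_s: 2.1
eef_pos: [532.8, -137.5, 309.7]
ee_rot: [-0.0, 0.98, 0.199, -0.0]
force: [0.2, -0.1, 0.7]
grip_width: 0.996
grip_force: 0.0
```

```bash
python3 - <<'E'
from h import *
togo(532.8,-137.6,229)
p,d=cams.capture("wrist");c=cams.calibration("wrist");print(c['position'],c['attitude'])
cv2.imwrite("pics/w1.png",p[:,:,::-1]);W=cloud("wrist",d,c)
m=(abs(W[...,0]-533)<35)&(abs(W[...,1]+138)<35)&(W[...,2]>180)&(W[...,2]<215);P=W[m];print(m.sum(),P.size and (np.median(P,0),circ(cv2.convexHull(P[:,:2].astype(np.float32))[:,0])))
m=(np.hypot(W[...,0]-533,W[...,1]+138)<75)&(W[...,2]>54)&(W[...,2]<68);P=W[m];print(m.sum(),P.size and (np.median(P,0),circ(cv2.convexHull(P[:,:2].astype(np.float32))[:,0])))
E
```

```text
t 2.1 pos [ 532.8 -137.5  309.7] F [ 0.2 -0.1  0.7] yaxis ang -1.169 go [-0.   0.1 80.7]
[ 598.84249103 -109.90065691  379.26093664] [ 0.12139982  0.82468331 -0.54667814 -0.07938842]
1886 (array([ 531.65470127, -138.71758639,  190.45130047]), (array([ 530.15274857, -139.30580983]), np.float64(14.694580292647847)))
7206 (array([ 548.29096252, -132.06538575,   59.61782285]), (array([ 529.652821  , -142.94528146]), np.float64(59.67407437371389)))
```

View pics/w1.png

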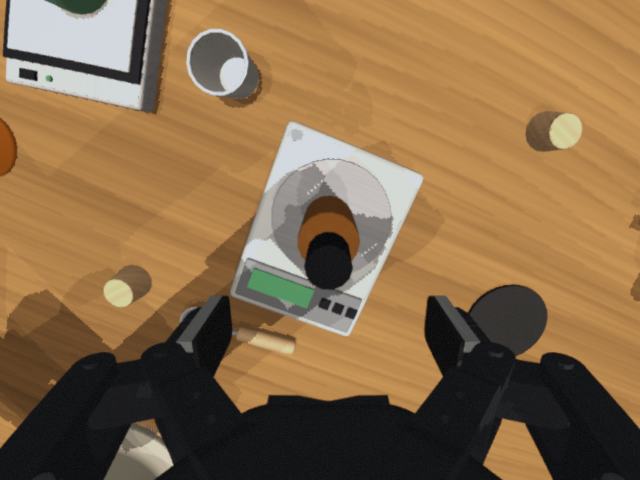

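The wrist view shows the amber bottle at (328,255) on the scale pan, lined up with the pads. The tumbler at (218,62) and the mat at (508,318) are both clear. Next I descend and grip the cap.

In the tool's units: 80 mm / 600 = 0.1333, -1.5 mm / 600 = -0.0025.

>>> step_hand --plan '[{"dx":-0.0025, "dy":0.0007, "dz":0.0333}, {"dx":-0.0025, "dy":0.0007, "dz":0.075}, {"dx":-0.0025, "dy":0.0007, "dz":0.1083}, {"dx":-0.0025, "dy":0.0007, "dz":0.1267}, {"dx":-0.0025, "dy":0.0007, "dz":0.1333}, {"dx":-0.0025, "dy":0.0007, "dz":0.1333}]'

```text
time_s: 2.75
eef_pos: [531.5, -138.9, 230.2]
ee_rot: [0.0, 0.98, 0.199, 0.0]
force: [0.4, -0.5, 0.1]
grip_width: 0.996
grip_force: 0.0
```

>>> step_hand --plan '[{}, {}, {}, {}, {}, {}, {}, {}]' --aperture 0.0 --grip_n 40

```text
time_s: 3.55
eef_pos: [531.8, -138.4, 230.4]
ee_rot: [0.0, 0.98, 0.199, 0.0]
force: [-1.2, 0.9, 6.2]
grip_width: 0.338
grip_force: 39.4
```

In the tool's units: -70 mm / 600 = -0.1167, -68 mm / 600 = -0.1133.

>>> step_hand --plan '[{"dz":-0.005}, {"dz":-0.02}, {"dz":-0.045}, {"dz":-0.075}, {"dz":-0.1}, {"dz":-0.1133}, {"dz":-0.1167}]'

```text
time_s: 4.25
eef_pos: [531.7, -138.5, 300.7]
ee_rot: [0.0, 0.98, 0.199, 0.0]
force: [0.0, -0.3, -2.3]
grip_width: 0.338
grip_force: 39.6
```

```bash
python3 -c "
from h import *
togo(487.3,-408.3,54+115+6)"
```

```text
t 4.25 pos [ 531.7 -138.5  300.7] F [ 0.  -0.3 -2.3] yaxis ang -1.17 go [-146.3  231.   125.8]
```

In the tool's units: 229 mm / 600 = 0.3817, 218 mm / 600 = 0.3633.

>>> step_hand --plan '[{"dx":-0.0133, "dy":0.0217}, {"dx":-0.0417, "dy":0.0667}, {"dx":-0.08, "dy":0.1267}, {"dx":-0.1217, "dy":0.1933}, {"dx":-0.1633, "dy":0.2583}, {"dx":-0.2033, "dy":0.3217}, {"dx":-0.23, "dy":0.3633}, {"dx":-0.2417, "dy":0.3817}]'

```text
time_s: 5.05
eef_pos: [485.8, -409.1, 298.3]
ee_rot: [-0.001, 0.98, 0.198, -0.001]
force: [0.0, 0.2, -2.3]
grip_width: 0.343
grip_force: 39.8
```

>>> step_hand --plan '[{"dx":-0.0017, "dy":0.0033, "dz":0.0167}, {"dx":-0.0017, "dy":0.0033, "dz":0.0583}, {"dx":-0.0017, "dy":0.0033, "dz":0.1083}, {"dx":-0.0017, "dy":0.0033, "dz":0.15}, {"dx":-0.0017, "dy":0.0033, "dz":0.1783}, {"dx":-0.0017, "dy":0.0033, "dz":0.1917}, {"dx":-0.0017, "dy":0.0033, "dz":0.1967}, {"dx":-0.0017, "dy":0.0033, "dz":0.1967}]'

```text
time_s: 5.85
eef_pos: [487.6, -407.7, 182.2]
ee_rot: [0.0, 0.98, 0.199, 0.0]
force: [-0.0, 1.0, -1.7]
grip_width: 0.338
grip_force: 39.9
```

```bash
python3 -c "
from h import *
togo(487.3,-408.3,54+115+6)"
```

```text
t 5.85 pos [ 487.6 -407.7  182.2] F [-0.   1.  -1.7] yaxis ang -1.169 go [-0.5  0.4  7.2]
```

In the tool's units: 4.6 mm / 600 = 0.0077, 4 mm / 600 = 0.0067.

>>> step_hand --plan '[{"dz":0.0017}, {"dz":0.0033}, {"dz":0.005}, {"dz":0.0067}, {"dz":0.0077}, {"dz":0.0077}]'

```text
time_s: 6.45
eef_pos: [487.3, -408.1, 177.2]
ee_rot: [-0.0, 0.98, 0.199, -0.0]
force: [0.3, -0.7, -2.1]
grip_width: 0.34
grip_force: 39.9
```

>>> step_hand --plan '[{"dz":0.0007}, {"dz":0.0013}, {"dz":0.0013}]'

```text
time_s: 6.75
eef_pos: [487.3, -408.1, 176.5]
ee_rot: [0.0, 0.98, 0.199, 0.0]
force: [-0.9, 0.2, -1.2]
grip_width: 0.34
grip_force: 39.9
```

In the tool's units: 0.6 mm / 600 = 0.001, 0.3 mm / 600 = 0.0005.

>>> step_hand --plan '[{"dz":0.0005}, {"dz":0.001}, {"dz":0.001}]'

```text
time_s: 7.05
eef_pos: [487.4, -408.1, 176.4]
ee_rot: [0.0, 0.98, 0.199, 0.0]
force: [-1.4, 1.0, 2.9]
grip_width: 0.338
grip_force: 40.4
```

>>> step_hand --plan '[{"dz":0.0005}, {"dz":0.001}, {"dz":0.001}]'

```text
time_s: 7.35
eef_pos: [487.5, -408.2, 176.4]
ee_rot: [0.0, 0.98, 0.199, 0.0]
force: [-2.2, 2.0, 8.2]
grip_width: 0.338
grip_force: 40.9
```

In the tool's units: -0.8 mm / 600 = -0.0013.

>>> step_hand --plan '[{"dz":-0.0013}, {"dz":-0.0013}]'

```text
time_s: 7.55
eef_pos: [487.4, -408.1, 176.4]
ee_rot: [0.0, 0.98, 0.199, 0.0]
force: [-1.0, 0.6, 4.5]
grip_width: 0.339
grip_force: 40.4
```

>>> step_hand --plan '[{}, {}, {}, {}, {"dz":-0.0083}, {"dz":-0.0417}, {"dz":-0.1}, {"dz":-0.1667}]' --aperture 0.8

```text
time_s: 8.35
eef_pos: [487.1, -407.8, 276.8]
ee_rot: [-0.001, 0.98, 0.199, -0.0]
force: [-0.4, 0.0, -0.4]
grip_width: 0.801
grip_force: 0.0
```

```bash
python3 - <<'E'
from h import *
p,d=cams.capture("scene");W=cloud("scene",d)
P=W[(np.hypot(W[...,0]-487,W[...,1]+408)<45)&(W[...,2]>131)&(W[...,2]<143)]
print(len(P),np.median(P,0),circ(cv2.convexHull(P[:,:2].astype(np.float32))[:,0]))
togo(648,157,250)
E
```

```text
58 [ 488.47119612 -405.54021099  136.25612236] (array([ 487.95272102, -406.53417077]), np.float64(14.78296488862481))
t 8.4 pos [ 488.1 -409.   285.1] F [ 0.2 -0.8  6.9] yaxis ang -1.17 go [ 368.  -459.    31.6]
```

In the tool's units: -237 mm / 600 = -0.395, -205 mm / 600 = -0.3417.

>>> step_hand --plan '[{"dx":0.02, "dy":-0.025}, {"dx":0.06, "dy":-0.075}, {"dx":0.1033, "dy":-0.1283}, {"dx":0.1467, "dy":-0.1817}, {"dx":0.19, "dy":-0.235}, {"dx":0.2333, "dy":-0.2883}, {"dx":0.2767, "dy":-0.3417}, {"dx":0.32, "dy":-0.395}]' --aperture 1.0

```text
time_s: 9.2
eef_pos: [571.5, -112.4, 275.4]
ee_rot: [-0.0, 0.98, 0.199, -0.001]
force: [-1.0, -0.9, 0.1]
grip_width: 0.998
grip_force: 0.0
```

>>> step_hand --plan '[{"dx":0.0433, "dy":-0.0533}, {"dx":0.0867, "dy":-0.1067, "dz":0.0083}, {"dx":0.13, "dy":-0.1617, "dz":0.025}, {"dx":0.1733, "dy":-0.2167, "dz":0.0417}, {"dx":0.2167, "dy":-0.2717, "dz":0.05}, {"dx":0.2583, "dy":-0.3233, "dz":0.05}, {"dx":0.2833, "dy":-0.3567, "dz":0.05}, {"dx":0.2933, "dy":-0.37, "dz":0.05}]'

```text
time_s: 10.0
eef_pos: [646.5, 161.0, 245.0]
ee_rot: [-0.0, 0.98, 0.201, -0.001]
force: [0.8, 0.4, -0.9]
grip_width: 1.003
grip_force: 0.0
```

```bash
python3 - <<'E'
from h import *
p,d=cams.capture("wrist");c=cams.calibration("wrist")
cv2.imwrite("pics/w2.png",p[:,:,::-1]);W=cloud("wrist",d,c)
P=W[(np.hypot(W[...,0]-648,W[...,1]-157)<50)&(W[...,2]>112)&(W[...,2]<124)];print(len(P),np.median(P,0),circ(cv2.convexHull(P[:,:2].astype(np.float32))[:,0]))
togo(648,157,45+42+54)
E
```

```text
6565 [649.32106182 157.02445374 117.61511087] (array([647.55040488, 156.14546111]), np.float64(29.74255751660078))
t 10.05 pos [646.6 160.9 245.1] F [-0.4  0.8 -0.4] yaxis ang -1.167 go [-1.000e-01  4.200e+00  1.041e+02]
```

View pics/w2.png

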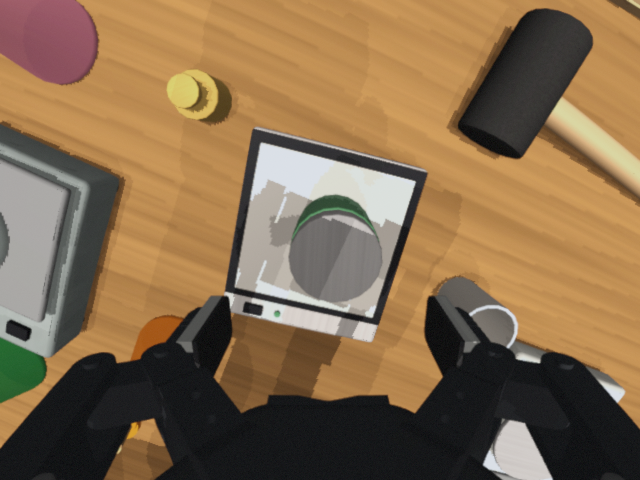

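The wrist view shows the green jar with its steel lid at (335,255) on the panel, which spans (235–425, 130–335). It sits between the fingers, and the tumbler at (480,310) is clear of them. Descending.

In the tool's units: 104 mm / 600 = 0.1733, 100 mm / 600 = 0.1667.

>>> step_hand --plan '[{"dy":0.0067, "dz":0.0083}, {"dy":0.0067, "dz":0.0333}, {"dy":0.0067, "dz":0.075}, {"dy":0.0067, "dz":0.1167}, {"dy":0.0067, "dz":0.15}, {"dy":0.0067, "dz":0.1667}, {"dy":0.0067, "dz":0.1733}, {"dy":0.0067, "dz":0.1733}]'

```text
time_s: 10.85
eef_pos: [648.8, 153.7, 142.3]
ee_rot: [0.0, 0.98, 0.199, 0.0]
force: [0.6, 0.1, -0.2]
grip_width: 0.997
grip_force: 0.0
```

```bash
python3 -c "
from h import *
togo(647.8,156.8,141)"
```

```text
t 10.85 pos [648.8 153.7 142.3] F [ 0.6  0.1 -0.2] yaxis ang -1.171 go [ 0.3 -3.3  1.3]
```

>>> step_hand --plan '[{}, {}, {}, {}, {}, {}, {}]' --aperture 0.0 --grip_n 45

```text
time_s: 11.55
eef_pos: [649.1, 154.6, 143.8]
ee_rot: [0.0, 0.98, 0.199, 0.001]
force: [-1.8, 0.8, 6.3]
grip_width: 0.711
grip_force: 49.7
```

In the tool's units: -100 mm / 600 = -0.1667, -95 mm / 600 = -0.1583.

>>> step_hand --plan '[{"dz":-0.005}, {"dz":-0.02}, {"dz":-0.05}, {"dz":-0.0917}, {"dz":-0.1333}, {"dz":-0.1583}, {"dz":-0.1667}, {"dz":-0.1667}]'

```text
time_s: 12.35
eef_pos: [648.7, 154.4, 242.6]
ee_rot: [0.0, 0.98, 0.199, 0.0]
force: [0.1, -0.4, -2.8]
grip_width: 0.71
grip_force: 49.2
```

```bash
python3 -c "
from h import *
togo(531,-141.9,158.8)"
```

```text
t 12.35 pos [648.7 154.4 242.6] F [ 0.1 -0.4 -2.8] yaxis ang -1.17 go [-224.   226.9   83.7]
```

In the tool's units: 207 mm / 600 = 0.345, -205 mm / 600 = -0.3417.

>>> step_hand --plan '[{"dx":-0.0167, "dy":0.0167}, {"dx":-0.0533, "dy":0.0533}, {"dx":-0.1, "dy":0.1017}, {"dx":-0.15, "dy":0.1517}, {"dx":-0.2, "dy":0.2017}, {"dx":-0.25, "dy":0.2533}, {"dx":-0.3, "dy":0.3033}, {"dx":-0.3417, "dy":0.345}]'

```text
time_s: 13.15
eef_pos: [539.3, -117.9, 241.0]
ee_rot: [-0.001, 0.98, 0.199, -0.001]
force: [0.8, -0.7, -1.7]
grip_width: 0.711
grip_force: 49.2
```

>>> step_hand --plan '[{"dx":-0.0233, "dy":0.025, "dz":0.0033}, {"dx":-0.03, "dy":0.0317, "dz":0.025}, {"dx":-0.0317, "dy":0.0333, "dz":0.0583}, {"dx":-0.0317, "dy":0.0333, "dz":0.0917}, {"dx":-0.0317, "dy":0.0333, "dz":0.1133}, {"dx":-0.0317, "dy":0.0333, "dz":0.125}, {"dx":-0.0317, "dy":0.0333, "dz":0.1283}, {"dx":-0.0317, "dy":0.0333, "dz":0.1283}]'

```text
time_s: 13.95
eef_pos: [531.1, -142.0, 165.3]
ee_rot: [0.0, 0.98, 0.199, 0.0]
force: [0.3, -0.5, -1.5]
grip_width: 0.711
grip_force: 49.3
```

```bash
python3 - <<'E'
from h import *
togo(531,-141.9,158.8)
p,d=cams.capture("scene");W=cloud("scene",d)
P=W[(np.hypot(W[...,0]-532,W[...,1]+141)<50)&(W[...,2]>60)];print(len(P))
cv2.imwrite("pics/s3.png",cv2.resize(p[130:290,180:380],(800,640))[:600,:,::-1])
E
```

```text
t 13.95 pos [ 531.1 -142.   165.3] F [ 0.3 -0.5 -1.5] yaxis ang -1.17 go [-0.1 -0.1  6.5]
3213
```

View pics/s3.png

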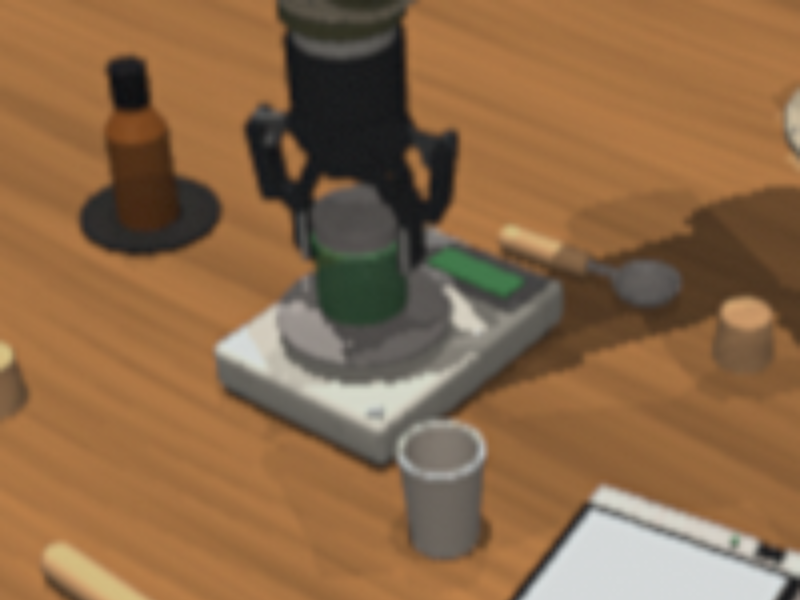

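The jar is upright in the grip above the pan at crop (362,255), and the bottle stands centred on the mat at (143,150). Setting down slowly.

In the tool's units: 5.3 mm / 600 = 0.0088, 4.7 mm / 600 = 0.0078.

>>> step_hand --plan '[{"dz":0.0017}, {"dz":0.0033}, {"dz":0.005}, {"dz":0.0067}, {"dz":0.0078}, {"dz":0.0088}, {"dz":0.0088}]'

```text
time_s: 14.7
eef_pos: [531.0, -142.0, 159.7]
ee_rot: [-0.0, 0.98, 0.199, -0.0]
force: [0.7, 0.6, -2.4]
grip_width: 0.709
grip_force: 49.3
```

>>> step_hand --plan '[{"dz":0.0007}, {"dz":0.0013}, {"dz":0.002}, {"dz":0.002}]'

```text
time_s: 15.1
eef_pos: [531.0, -142.0, 158.8]
ee_rot: [0.0, 0.98, 0.199, 0.0]
force: [-2.3, 0.1, 1.5]
grip_width: 0.71
grip_force: 49.6
```

Contact at the expected height. Release, retreat and check; I also use the now-empty panel to measure its centre.

>>> step_hand --plan '[{}, {}, {}, {}, {}, {"dz":-0.0083}, {"dz":-0.0417}, {"dz":-0.1}]' --aperture 1.0

```text
time_s: 15.9
eef_pos: [530.3, -141.7, 217.9]
ee_rot: [-0.001, 0.98, 0.199, -0.002]
force: [1.0, -0.3, 0.5]
grip_width: 0.999
grip_force: 0.0
```

>>> step_hand --plan '[{"dz":-0.075}, {"dz":-0.15}, {"dz":-0.2083}, {"dz":-0.2417}, {"dz":-0.2467}]'

```text
time_s: 16.4
eef_pos: [531.2, -142.1, 369.4]
ee_rot: [0.002, 0.98, 0.199, 0.002]
force: [1.1, -0.2, -0.1]
grip_width: 0.998
grip_force: 0.0
```

```bash
python3 - <<'E'
from h import *
p,d=cams.capture("scene");W=cloud("scene",d)
P=W[(np.hypot(W[...,0]-531,W[...,1]+142)<50)&(W[...,2]>126)&(W[...,2]<140)]
print('lid',len(P),np.median(P,0),circ(cv2.convexHull(P[:,:2].astype(np.float32))[:,0]))
m=((np.hypot(W[...,0]-640,W[...,1]-165)<110)&(W[...,2]>38)&(W[...,2]<52)&(p.min(2)>120)).astype(np.uint8)
n,l,st,ce=cv2.connectedComponentsWithStats(m,connectivity=4);k=1+st[1:,4].argmax();P=W[l==k][:,:2]
print('panel',st[k],cv2.minAreaRect(P.astype(np.float32)))
togo(537.8,437.7,300)
E
```

```text
lid 272 [ 534.22224822 -138.38446768  133.06001111] (array([ 532.65192756, -141.04966648]), np.float64(30.284394880071886))
panel [ 302  256   75   55 2347] ((632.2477416992188, 162.57412719726562), (145.60093688964844, 131.2523193359375), 9.424026489257812)
t 16.45 pos [ 531.  -142.   367.8] F [0.6 0.3 0.2] yaxis ang -1.17 go [ 232.3 -531.2   67.2]
```

In the tool's units: -258 mm / 600 = -0.43, -240 mm / 600 = -0.4.

>>> step_hand --plan '[{"dx":0.0133, "dy":-0.03}, {"dx":0.04, "dy":-0.09}, {"dx":0.0667, "dy":-0.1533}, {"dx":0.095, "dy":-0.2167}, {"dx":0.1233, "dy":-0.28}, {"dx":0.1517, "dy":-0.345}, {"dx":0.175, "dy":-0.4}, {"dx":0.1883, "dy":-0.43}]'

```text
time_s: 17.25
eef_pos: [533.7, 142.2, 364.8]
ee_rot: [-0.0, 0.98, 0.2, -0.001]
force: [-0.3, 0.1, 0.1]
grip_width: 1.001
grip_force: 0.0
```

```bash
python3 - <<'E'
from h import *
p,d=cams.capture("wrist");c=cams.calibration("wrist");W=cloud("wrist",d,c)
cv2.imwrite("pics/w4.png",p[:,:,::-1])
near=(np.hypot(W[...,0]-640,W[...,1]-165)<130)&(W[...,2]>36)&(W[...,2]<54)
m=(near&(p.min(2)>120)).astype(np.uint8)
n,l,st,ce=cv2.connectedComponentsWithStats(m,connectivity=4)
for k in range(1,n):
    if st[k,4]>100:print('white',st[k],cv2.minAreaRect(W[l==k][:,:2].astype(np.float32)))
P=W[near&(p.max(2)<70)][:,:2];print('black',cv2.minAreaRect(P.astype(np.float32)))
P=W[near][:,:2];print('all',cv2.minAreaRect(P.astype(np.float32)))
togo(537.8,437.7,320)
E
```

```text
white [  279    33   140   147 14093] ((638.3206176757812, 165.4259033203125), (130.12490844726562, 130.340087890625), 9.459498405456543)
black ((629.453369140625, 164.23728942871094), (161.57330322265625, 144.5904998779297), 9.390742301940918)
all ((627.081298828125, 163.70587158203125), (169.2124481201172, 147.24041748046875), 9.467474937438965)
t 17.3 pos [533.6 143.7 364.8] F [-0.2  1.7 -0.3] yaxis ang -1.166 go [ 119.6 -268.6   45.1]
```

View pics/w4.png

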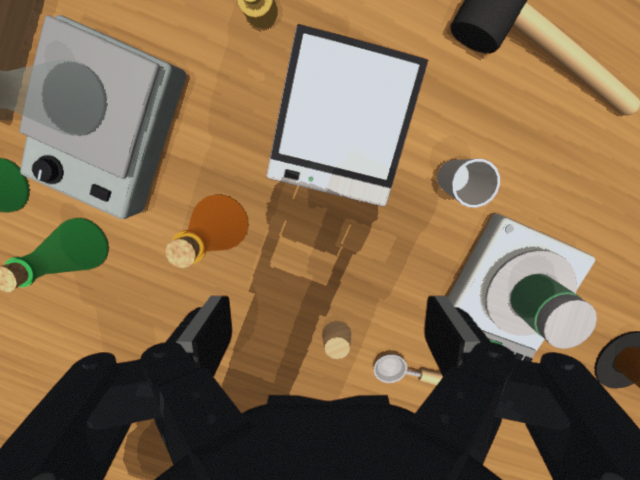

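The wrist view shows the empty panel centred at (350,105), the clear flask's base circle on the stirrer at (75,98), and the jar upright on the scale at (550,305). On to the flask.

In the tool's units: -267 mm / 600 = -0.445, 119 mm / 600 = 0.1983.

>>> step_hand --plan '[{"dx":0.0133, "dy":-0.03}, {"dx":0.0433, "dy":-0.0967, "dz":0.0167}, {"dx":0.0767, "dy":-0.1717, "dz":0.0333}, {"dx":0.11, "dy":-0.2467, "dz":0.05}, {"dx":0.1433, "dy":-0.3217, "dz":0.0667}, {"dx":0.1733, "dy":-0.3883, "dz":0.075}, {"dx":0.1933, "dy":-0.4333, "dz":0.075}, {"dx":0.1983, "dy":-0.445, "dz":0.075}]'

```text
time_s: 18.1
eef_pos: [539.1, 434.1, 318.7]
ee_rot: [0.0, 0.98, 0.2, -0.002]
force: [-0.3, -0.4, -0.5]
grip_width: 0.993
grip_force: 0.0
```

```bash
python3 - <<'E'
from h import *
readout.sense()
p,d=cams.capture("wrist");c=cams.calibration("wrist");W=cloud("wrist",d,c)
cv2.imwrite("pics/w5.png",p[:,:,::-1])
P=W[(np.hypot(W[...,0]-538,W[...,1]-438)<30)&(W[...,2]>196)&(W[...,2]<210)];print('cork',len(P),np.median(P,0),circ(cv2.convexHull(P[:,:2].astype(np.float32))[:,0]))
P=W[(np.hypot(W[...,0]-542,W[...,1]-428)<120)&(W[...,2]>70.5)&(W[...,2]<77)][:,:2];print('plate',cv2.minAreaRect(P.astype(np.float32)))
togo(537,437,72+97+54)
E
```

```text
cork 1826 [537.37675506 436.92743235 201.90344925] (array([536.68838422, 436.68031128]), np.float64(14.84875068546616))
plate ((520.9718627929688, 426.85528564453125), (129.6184539794922, 169.90005493164062), 87.85855102539062)
t 18.15 pos [539.3 433.6 319.2] F [ 0.2  1.3 -0.1] yaxis ang -1.168 go [-0.5 -4.1 96.2]
```

View pics/w5.png

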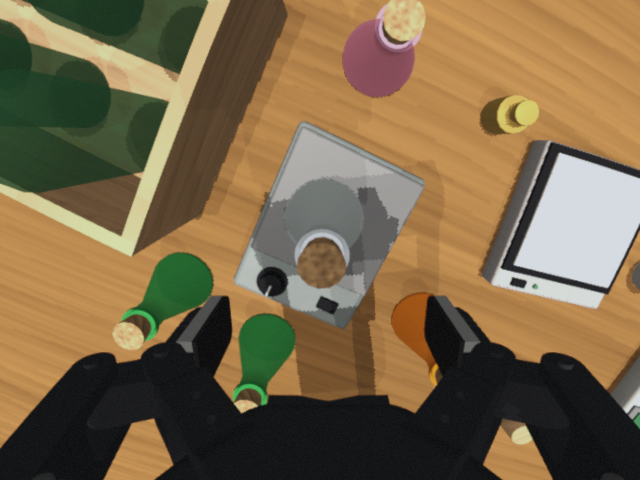

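The clear flask stands centred under the gripper (cork at (320,262), base at (325,215)). The green flasks at (265,360) and (165,300), the orange one at (415,325) and the pink one at (380,55) are lower and off to the sides. Descending in two steps.

In the tool's units: 54 mm / 600 = 0.09, 48 mm / 600 = 0.08.

```bash
python3 - <<'E'
from h import *
p,d=cams.capture("scene");W=cloud("scene",d)
P=W[(W[...,1]>520)&(W[...,2]>110)&(W[...,0]>430)];r=np.hypot(P[:,0]-537,P[:,1]-437);print('nearest tall',P[r.argmin()],r.min())
E
```

```text
nearest tall [546.00469797 563.61130924 147.97974369] 126.93111601916905
```

>>> step_hand --plan '[{"dy":-0.0067, "dz":0.0083}, {"dy":-0.0067, "dz":0.03}, {"dy":-0.0067, "dz":0.0583}, {"dy":-0.0067, "dz":0.08}, {"dy":-0.0067, "dz":0.09}, {"dy":-0.0067, "dz":0.09}]'

```text
time_s: 18.8
eef_pos: [538.3, 435.0, 266.9]
ee_rot: [0.0, 0.98, 0.199, -0.001]
force: [-0.2, 0.4, 0.7]
grip_width: 0.999
grip_force: 0.0
```

```bash
python3 -c "
from h import *
togo(537.2,437.1,223)"
```

```text
t 18.8 pos [538.3 435.  266.9] F [-0.2  0.4  0.7] yaxis ang -1.171 go [-0.1 -2.4 43.9]
```

In the tool's units: 43 mm / 600 = 0.0717, -2.4 mm / 600 = -0.004.

>>> step_hand --plan '[{"dy":-0.004, "dz":0.0133}, {"dy":-0.004, "dz":0.0333}, {"dy":-0.004, "dz":0.0533}, {"dy":-0.004, "dz":0.0667}, {"dy":-0.004, "dz":0.0717}, {"dy":-0.004, "dz":0.0717}]'

```text
time_s: 19.4
eef_pos: [537.2, 437.8, 224.1]
ee_rot: [0.0, 0.98, 0.199, -0.0]
force: [0.1, -0.2, 0.9]
grip_width: 0.999
grip_force: 0.0
```

>>> step_hand --plan '[{}, {}, {}, {}, {}, {}, {}, {}]' --aperture 0.0 --grip_n 40

```text
time_s: 20.2
eef_pos: [537.4, 437.8, 225.1]
ee_rot: [-0.0, 0.98, 0.199, 0.001]
force: [0.5, -0.0, 4.2]
grip_width: 0.336
grip_force: 40.0
```

>>> step_hand --plan '[{"dz":-0.005}, {"dz":-0.02}, {"dz":-0.05}, {"dz":-0.0867}, {"dz":-0.1167}, {"dz":-0.13}, {"dz":-0.1333}, {"dz":-0.1333}]'

```text
time_s: 21.0
eef_pos: [537.1, 437.7, 303.9]
ee_rot: [0.0, 0.98, 0.199, -0.001]
force: [-0.5, -0.2, -1.8]
grip_width: 0.334
grip_force: 39.6
```

```bash
python3 -c "
from h import *
togo(639.3,165.5,223-27)"
```

```text
t 21.0 pos [537.1 437.7 303.9] F [-0.5 -0.2 -1.8] yaxis ang -1.17 go [-12.  290.5 107.9]
```

In the tool's units: 280 mm / 600 = 0.4667, 255 mm / 600 = 0.425.

>>> step_hand --plan '[{"dy":0.02}, {"dx":-0.0033, "dy":0.0667}, {"dx":-0.0067, "dy":0.1367}, {"dx":-0.01, "dy":0.2117}, {"dx":-0.0133, "dy":0.2867}, {"dx":-0.0167, "dy":0.3617}, {"dx":-0.0183, "dy":0.425}, {"dx":-0.02, "dy":0.4667}]'

```text
time_s: 21.8
eef_pos: [636.1, 171.6, 303.7]
ee_rot: [0.0, 0.98, 0.198, -0.001]
force: [0.4, 0.7, -1.8]
grip_width: 0.334
grip_force: 39.8
```

>>> step_hand --plan '[{"dy":0.0133, "dz":0.005}, {"dy":0.0167, "dz":0.0333}, {"dy":0.0167, "dz":0.075}, {"dy":0.0167, "dz":0.1167}, {"dy":0.0167, "dz":0.1467}, {"dy":0.0167, "dz":0.1617}, {"dy":0.0167, "dz":0.165}, {"dy":0.0167, "dz":0.165}]'

```text
time_s: 22.6
eef_pos: [639.4, 166.3, 206.0]
ee_rot: [0.0, 0.98, 0.199, 0.0]
force: [0.5, 0.9, -1.6]
grip_width: 0.338
grip_force: 39.8
```

```bash
python3 -c "
from h import *
togo(639.3,165.5,198.1)"
```

```text
t 22.6 pos [639.4 166.3 206. ] F [ 0.5  0.9 -1.6] yaxis ang -1.17 go [-0.4  0.7  7.9]
```

In the tool's units: 6.6 mm / 600 = 0.011, 6.2 mm / 600 = 0.0103.

>>> step_hand --plan '[{"dy":0.0008, "dz":0.0025}, {"dy":0.0008, "dz":0.005}, {"dy":0.0008, "dz":0.0075}, {"dy":0.0008, "dz":0.0092}, {"dy":0.0008, "dz":0.0103}, {"dy":0.0008, "dz":0.011}, {"dy":0.0008, "dz":0.011}]'

```text
time_s: 23.3
eef_pos: [639.5, 165.6, 199.0]
ee_rot: [-0.0, 0.98, 0.199, -0.0]
force: [-0.1, -0.3, -2.3]
grip_width: 0.338
grip_force: 39.8
```

>>> step_hand --plan '[{"dz":0.0007}, {"dz":0.0013}, {"dz":0.002}, {"dz":0.002}]'

```text
time_s: 23.7
eef_pos: [639.6, 165.7, 198.1]
ee_rot: [0.0, 0.98, 0.199, 0.0]
force: [-1.2, -0.4, 0.6]
grip_width: 0.337
grip_force: 40.0
```

Down at 198.1 as predicted, with light contact. Release and retreat.

In the tool's units: 0.3 mm / 600 = 0.0005.

>>> step_hand --plan '[{"dz":0.0005}, {"dz":0.0005}]'

```text
time_s: 23.9
eef_pos: [639.6, 165.7, 198.1]
ee_rot: [0.0, 0.98, 0.199, 0.0]
force: [-1.8, 0.2, 3.7]
grip_width: 0.339
grip_force: 40.4
```

>>> step_hand --plan '[{}, {}, {}, {}, {}, {"dz":-0.0083}, {"dz":-0.0417}, {"dz":-0.1}]' --aperture 1.0

```text
time_s: 24.7
eef_pos: [638.9, 165.6, 256.4]
ee_rot: [-0.0, 0.98, 0.199, -0.002]
force: [0.2, -0.0, 0.3]
grip_width: 0.999
grip_force: 0.0
```

>>> step_hand --plan '[{"dz":-0.075}, {"dz":-0.1333}, {"dz":-0.1583}, {"dz":-0.1617}]'

```text
time_s: 25.1
eef_pos: [639.7, 165.7, 357.3]
ee_rot: [0.0, 0.98, 0.199, 0.002]
force: [-0.4, 0.0, 1.0]
grip_width: 0.998
grip_force: 0.0
```

```bash
python3 - <<'E'
from h import *
p,d=cams.capture("scene");W=cloud("scene",d)
P=W[(np.hypot(W[...,0]-640,W[...,1]-165)<30)&(W[...,2]>169)&(W[...,2]<182)]
print('cork',len(P),np.median(P,0),circ(cv2.convexHull(P[:,:2].astype(np.float32))[:,0]))
P=W[(np.hypot(W[...,0]-487,W[...,1]+408)<45)&(W[...,2]>131)&(W[...,2]<143)]
print('cap',len(P),np.median(P,0),circ(cv2.convexHull(P[:,:2].astype(np.float32))[:,0]))
togo(487.2,-408.2,300)
E
```

```text
cork 127 [642.38919986 167.49557557 175.24325543] (array([640.12602665, 166.21618872]), np.float64(14.712910834258222))
cap 58 [ 488.74957263 -404.46053081  136.26910193] (array([ 486.33650964, -408.36334964]), np.float64(16.141749202639893))
t 25.15 pos [639.6 165.6 355.5] F [ 0.7  0.2 -0.5] yaxis ang -1.17 go [-364.3  468.9   55.1]
```

In the tool's units: 247 mm / 600 = 0.4117, 214 mm / 600 = 0.3567.

>>> step_hand --plan '[{"dx":-0.02, "dy":0.025}, {"dx":-0.06, "dy":0.0767}, {"dx":-0.1033, "dy":0.1333}, {"dx":-0.1467, "dy":0.1883}, {"dx":-0.19, "dy":0.245}, {"dx":-0.2333, "dy":0.3}, {"dx":-0.2767, "dy":0.3567}, {"dx":-0.32, "dy":0.4117}]'

```text
time_s: 25.95
eef_pos: [558.2, -138.2, 353.0]
ee_rot: [-0.001, 0.98, 0.199, -0.001]
force: [0.8, 0.0, 0.1]
grip_width: 0.998
grip_force: 0.0
```

>>> step_hand --plan '[{"dx":-0.0433, "dy":0.055}, {"dx":-0.0867, "dy":0.1117, "dz":0.0167}, {"dx":-0.13, "dy":0.1667, "dz":0.0417}, {"dx":-0.1733, "dy":0.2233, "dz":0.0667}, {"dx":-0.2167, "dy":0.28, "dz":0.0867}, {"dx":-0.2567, "dy":0.3317, "dz":0.0917}, {"dx":-0.28, "dy":0.3617, "dz":0.0917}, {"dx":-0.2867, "dy":0.37, "dz":0.0917}]'

```text
time_s: 26.75
eef_pos: [486.1, -410.1, 297.3]
ee_rot: [-0.001, 0.98, 0.198, -0.001]
force: [0.2, -0.4, -0.4]
grip_width: 0.998
grip_force: 0.0
```

>>> step_hand --plan '[{}]'

```text
time_s: 26.85
eef_pos: [487.1, -408.2, 298.3]
ee_rot: [-0.001, 0.98, 0.199, -0.0]
force: [0.4, 0.2, 0.1]
grip_width: 1.0
grip_force: 0.0
```

```bash
python3 -c "
from h import *
togo(487.2,-408.2,176.2)"
```

```text
t 26.85 pos [ 487.1 -408.2  298.3] F [0.4 0.2 0.1] yaxis ang -1.171 go [  0.2   0.2 122.1]
```

In the tool's units: 123 mm / 600 = 0.205, 120 mm / 600 = 0.2.

>>> step_hand --plan '[{"dz":0.0167}, {"dz":0.0583}, {"dz":0.1083}, {"dz":0.1533}, {"dz":0.1833}, {"dz":0.2}, {"dz":0.205}, {"dz":0.205}]'

```text
time_s: 27.65
eef_pos: [487.7, -407.8, 176.8]
ee_rot: [0.0, 0.98, 0.199, 0.0]
force: [-0.5, 0.6, 1.0]
grip_width: 1.003
grip_force: 0.0
```

>>> step_hand --plan '[{}, {}, {}, {}, {}, {}, {}, {}]' --aperture 0.0 --grip_n 40

```text
time_s: 28.45
eef_pos: [487.5, -408.3, 177.0]
ee_rot: [0.0, 0.98, 0.199, 0.0]
force: [-0.3, 1.0, 4.9]
grip_width: 0.343
grip_force: 39.5
```

The rows are not in the units I measure in: shifts go in shares of 600 mm and turns go in shares of 2 pi rad. I convert before sending: -175 mm / 600 = -0.2917, -168 mm / 600 = -0.28.

>>> step_hand --plan '[{"dz":-0.0067}, {"dz":-0.03}, {"dz":-0.075}, {"dz":-0.1333}, {"dz":-0.1917}, {"dz":-0.2467}, {"dz":-0.28}, {"dz":-0.2917}]'

```text
time_s: 29.25
eef_pos: [487.4, -408.2, 354.6]
ee_rot: [0.002, 0.98, 0.199, 0.001]
force: [-0.1, 0.6, -1.4]
grip_width: 0.338
grip_force: 39.7
```

>>> step_hand --plan '[{}]'

```text
time_s: 29.35
eef_pos: [487.4, -408.2, 352.1]
ee_rot: [0.0, 0.98, 0.199, 0.0]
force: [0.9, 0.1, -2.0]
grip_width: 0.343
grip_force: 39.7
```

```bash
python3 -c "
from h import *
togo(541.8,427,243)"
```

```text
t 29.35 pos [ 487.4 -408.2  352.1] F [ 0.9  0.1 -2. ] yaxis ang -1.17 go [ 375.9 -747.9  108.4]
```

In the tool's units: -241 mm / 600 = -0.4017, -206 mm / 600 = -0.3433.

>>> step_hand --plan '[{"dx":0.0083, "dy":-0.0183}, {"dx":0.0267, "dy":-0.0517}, {"dx":0.0517, "dy":-0.105}, {"dx":0.0817, "dy":-0.1633}, {"dx":0.1117, "dy":-0.2233}, {"dx":0.1417, "dy":-0.2833}, {"dx":0.1717, "dy":-0.3433}, {"dx":0.2017, "dy":-0.4017}]'

```text
time_s: 30.15
eef_pos: [504.0, -136.5, 350.2]
ee_rot: [-0.001, 0.98, 0.199, -0.001]
force: [0.4, -0.0, -1.8]
grip_width: 0.339
grip_force: 39.8
```

>>> step_hand --plan '[{"dx":0.03, "dy":-0.06}, {"dx":0.06, "dy":-0.12}, {"dx":0.09, "dy":-0.1783}, {"dx":0.12, "dy":-0.2383}, {"dx":0.15, "dy":-0.2983}, {"dx":0.18, "dy":-0.3583}, {"dx":0.21, "dy":-0.4183}, {"dx":0.24, "dy":-0.4767}]'

```text
time_s: 30.95
eef_pos: [524.6, 182.6, 350.2]
ee_rot: [-0.0, 0.98, 0.199, -0.001]
force: [0.0, -0.3, -1.8]
grip_width: 0.341
grip_force: 39.8
```

```bash
python3 -c "
from h import *
togo(541.8,427,243)"
```

```text
t 30.95 pos [524.6 182.6 350.2] F [ 0.  -0.3 -1.8] yaxis ang -1.169 go [ 111.5 -218.2  107.1]
```

In the tool's units: -220.5 mm / 600 = -0.3675, 111 mm / 600 = 0.185.

>>> step_hand --plan '[{"dx":0.03, "dy":-0.06}, {"dx":0.06, "dy":-0.1183}, {"dx":0.09, "dy":-0.1783}, {"dx":0.12, "dy":-0.2383}, {"dx":0.1467, "dy":-0.2917}, {"dx":0.1683, "dy":-0.3333}, {"dx":0.18, "dy":-0.3583}, {"dx":0.185, "dy":-0.3675}]'

```text
time_s: 31.75
eef_pos: [540.8, 428.5, 349.5]
ee_rot: [0.0, 0.98, 0.2, -0.002]
force: [-0.4, -0.4, -2.0]
grip_width: 0.34
grip_force: 39.9
```

>>> step_hand --plan '[{"dz":0.0133}, {"dz":0.0467}, {"dz":0.0867}, {"dz":0.125}, {"dz":0.1517}, {"dz":0.165}, {"dz":0.1683}, {"dz":0.1683}]'

```text
time_s: 32.55
eef_pos: [542.1, 426.4, 250.9]
ee_rot: [-0.0, 0.98, 0.199, 0.0]
force: [0.3, 0.4, -1.8]
grip_width: 0.341
grip_force: 39.9
```

```bash
python3 -c "
from h import *
togo(541.8,427,243)"
```

```text
t 32.55 pos [542.1 426.4 250.9] F [ 0.3  0.4 -1.8] yaxis ang -1.17 go [ 0.  -0.7  7.9]
```

In the tool's units: 6.6 mm / 600 = 0.011, 6.2 mm / 600 = 0.0103.

>>> step_hand --plan '[{"dy":-0.0008, "dz":0.0025}, {"dy":-0.0008, "dz":0.005}, {"dy":-0.0008, "dz":0.0075}, {"dy":-0.0008, "dz":0.0092}, {"dy":-0.0008, "dz":0.0103}, {"dy":-0.0008, "dz":0.011}, {"dy":-0.0008, "dz":0.011}]'

```text
time_s: 33.25
eef_pos: [541.7, 427.2, 243.9]
ee_rot: [0.0, 0.98, 0.199, -0.0]
force: [0.4, 1.0, -1.2]
grip_width: 0.342
grip_force: 39.9
```

>>> step_hand --plan '[{"dz":0.0007}, {"dz":0.0013}, {"dz":0.002}, {"dz":0.002}]'

```text
time_s: 33.65
eef_pos: [541.8, 427.2, 243.0]
ee_rot: [-0.0, 0.98, 0.199, 0.0]
force: [0.1, 0.1, 0.2]
grip_width: 0.341
grip_force: 40.1
```

In the tool's units: 0.5 mm / 600 = 0.0008, 0.3 mm / 600 = 0.0005.

>>> step_hand --plan '[{"dz":0.0005}, {"dz":0.0008}, {"dz":0.0008}]'

```text
time_s: 33.95
eef_pos: [541.8, 427.3, 243.0]
ee_rot: [-0.0, 0.98, 0.199, 0.001]
force: [-0.6, -0.8, 6.9]
grip_width: 0.339
grip_force: 40.5
```

>>> step_hand --plan '[{}, {}, {}, {}, {}, {"dz":-0.0083}, {"dz":-0.0417}, {"dz":-0.1}]' --aperture 1.0

```text
time_s: 34.75
eef_pos: [541.3, 427.0, 301.0]
ee_rot: [0.001, 0.98, 0.199, -0.002]
force: [0.6, 0.3, 0.2]
grip_width: 1.003
grip_force: 0.0
```

>>> step_hand --plan '[{"dz":-0.0667}, {"dz":-0.1083}, {"dz":-0.1167}, {"dz":-0.1167}, {"dz":-0.1167}]'

```text
time_s: 35.25
eef_pos: [541.7, 427.2, 370.4]
ee_rot: [0.0, 0.98, 0.199, -0.001]
force: [-0.4, 0.1, -1.0]
grip_width: 1.0
grip_force: 0.0
```

```bash
python3 - <<'E'
from h import *
p,d=cams.capture("scene");W=cloud("scene",d)
for n,c,z in(('cap',(542,427),203),('cork',(640,165),175),('lid',(532,-141),133),('tumbler',(626,5),72),('weight',(708,300),64)):
    P=W[(np.hypot(W[...,0]-c[0],W[...,1]-c[1])<40)&(abs(W[...,2]-z)<6)]
    print(n,len(P),np.median(P[:,2]),circ(cv2.convexHull(P[:,:2].astype(np.float32))[:,0]))
cv2.imwrite("pics/s9.png",p[:,:,::-1]);togo(542,427)
E
```

```text
cap 160 203.19408644667976 (array([542.38266227, 427.63989375]), np.float64(14.656613029581003))
cork 123 175.21175058368613 (array([640.1404552 , 166.24663007]), np.float64(15.101831774338253))
lid 265 133.3062737237983 (array([ 533.05097519, -140.6961399 ]), np.float64(30.139735253026192))
tumbler 128 70.50852298583328 (array([624.06264176,   4.41724598]), np.float64(26.88126924006878))
weight 93 63.24234410220811 (array([706.66814304, 300.03141584]), np.float64(11.133394955965626))
t 35.3 pos [541.7 427.1 370.3] F [-0.5 -0.7 -0. ] yaxis ang -1.17 go [ 0.2  0.2 -0. ]
```

View pics/s9.png

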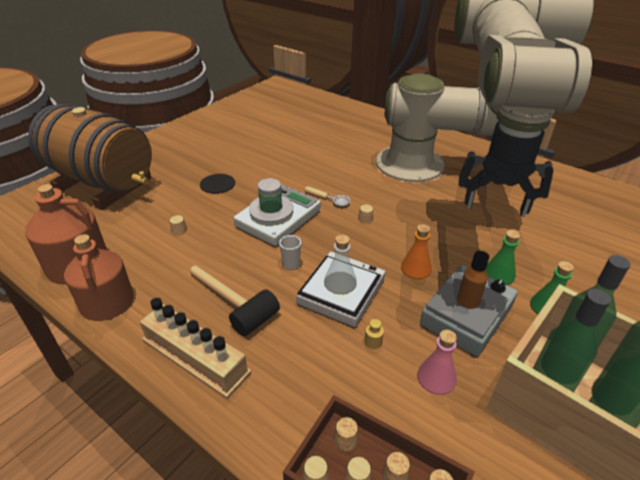

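The jar stands on the scale (270,198), the flask on the light plate (340,268) and the bottle on the stirrer (472,282). All are upright and within about 1 mm of their plate centres. The bystanders are unmoved, and the gripper is open and clear.

```bash
python3 -c "
from rig import order
print(order.finish_job())"
```

```text
the job is handed in; nothing more can be done
None
```

The job is handed in after about 35 s: the bottle is on the stirrer, the flask on the light plate and the jar on the scale, each upright and centred, with the brass weight, tumbler and mallet left where they were.

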